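# Gauge a bushing and show it to the inspection camera

## Task

Of the two flanged brass bushings standing on the worktop, take the one whose bore is wide enough for the gauge pin and slide it, flange first, down the pin until it sits fully home on the shoulder. Then pull it off and present it to the bench inspection camera, the flange end squarely facing the lens, centred on the lens axis and 70 mm in front of the glass, and finish while still holding it there in the air, at rest in the gripper. Do not touch the camera, leave the narrow-bored bushing standing upright on the worktop and everything else where it lies.

Things in the scene. Friction and masses are not known exactly. Their poses are not given: they have to be found in the camera images.
- bushing: The good part: loose brass flanged bushing, flange down at the start; sleeve 32 mm outside diameter, 45 mm long overall, wide through bore of 18 mm; flange 42 mm diameter, 6 mm thick, at its lower end. Origin: centre of the flange end face (underside). z runs along the bore from the flange to the plain end (up at the start). 0.13 to 0.25 kg; symmetric about z.
- bushing_top (a point): Centre of the plain (non-flange) end of the good bushing, 45 mm from its origin along its z.
- tight_bushing: Loose brass flanged bushing with the same outside shape and size as the good one, but a bore of only 11 mm diameter, so it jams on the pin's tip. Origin and axes as for the good one. It stands at one of two places, the good one at the other, either way round.
- pin_gauge: Pin gauge fixed to the worktop: dark steel base 80 x 80 x 22 mm, on it a round shoulder of 44 mm diameter, its top 30 mm above the worktop, and an upright steel pin 16 mm in diameter rising 42 mm above the shoulder (top at 72 mm); its last 10 mm taper to 6 mm diameter. Origin: centre of the underside; z up. (Mind the wall cabinet: beyond x = 0.6 m, from 0.43 m up.)
- gauge_seat (a point): Centre of the shoulder's top face, on the pin's axis, 30 mm above the worktop: a bushing fully home has the centre of its flange face here.
- pin_tip (a point): Top of the gauge pin, 72 mm above the worktop, on the pin's axis.
- inspection_camera: Bench inspection camera's stand, fixed to the worktop: grey base plate 95 x 90 x 10 mm with two aluminium uprights 85 mm high that carry the camera. The whole camera is up to 130 mm tall. Origin at worktop level, z up; the camera looks towards the stand's -x and upward.
- lens_unit: Black camera body (46 x 46 x 50 mm) with lens barrel and white ring light (42 mm diameter), fixed in the stand. Origin: centre of the front glass, 120 mm above the worktop. z is the lens axis, pointing out of the lens: upward, 35 degrees off the vertical, leaning along the stand's -x, roughly towards the robot. The camera lies along -z.
- focus (a point): Point in the air on the lens axis, 70 mm in front of the lens glass, about 177 mm above the worktop: where the centre of the flange's end face shall be held.
- parts_dish: Round steel dish, 69 mm diameter, 20 mm high, loose bystander; origin under its centre.
- tape_roll_1: Black roll of tape, 67 mm diameter, 19 mm high, loose bystander; origin under its centre.
- tape_measure: Yellow tape measure, 34 x 80 x 66 mm, loose bystander; origin under its centre.
Mind the look-alikes: they are no part of the job. Leave any green look-alike of the bushing alone.

How it is judged:
By the outcome, as a careful person would: the job done as asked, in the order asked, and still so for the second after the job is handed in, while the arm keeps its last pose, push and grip.
It also fails if it takes over 51 s, if anything falls off the work surface, if the arm or the gripper's body presses on something with over 40 N, if the wrist force passes 120 N, or if a joint passes its speed limit or range.

## Robot

A 6-joint arm with a two-finger parallel gripper is mounted at the origin on a cart in front of the work surface, level with it; the furniture and walls round the work are solid. World frame = base frame: x ahead of the robot, y to its left, z up, the work surface at z = 0. Lengths are in m, angles in rad, forces in N, time in s.
With the tool pointing down it reaches from about 0.35 to 0.975 m from the base axis. Payload 4.9 kg.
Tool frame: the origin (TCP) lies on the centre line of the jaws, within the pads' length; the fingertips stand manip.tip_reach ahead of it and the grasp point (between the pads) is the TCP (manip.tip_reach is the distance from the TCP to the fingertips, in m); z points along the fingers, y is the line along which they close (so a half turn about z gives the same grasp; the last joint's range is limited). The gripper opens to 85 mm and grips with 20 to 120 N. Pads are 22 mm wide; open, the fingers measure 114 mm over their backs; the gripper's body (76 mm by 85 mm) begins 54 mm behind the grasp point. The pads swing forward as they close: fully open they stand 13 mm farther back than shut.
Start: joints at [1.152, 0.053, 1.613, -0, 1.476, -0.119], TCP at [0.185, 0.597, 0.25] pointing down, gripper open.
Joint ranges: [-3.01, 3.01], [-1.01, 2.22], [0.06, 2.58], [-1.02, 4.17], [0.09, 2.62], [-3.14, 3.14]. Speed limits (rad/s): [2.57, 2.57, 3.14, 3.14, 3.14, 3.14].

## Interface

Orientations are given as a unit quaternion [w, x, y, z].
In Python, from plant import manip gives the robot as it stands. The module is installed in compiled form; this text tells all that it offers.
- The arm moves only by the tool move_arm, never from a script. Its argument "rows" is a list of rows, each a list of 7 numbers: the shift along the tool's x, y, z in cm, then the turn, a rotation vector about the tool's x, y, z in degrees, then the opening, from -1 (shut) to 1 (fully open). In form: [[tx, ty, tz, ax, ay, az, jaw], ...]. A call has 1 to 20 rows; each row shifts and turns the commanded pose from where the row before left it, along the tool's axes as they then stand; what a row does not reach is not made up. A row lasts 1/12 s, in which the tool goes at most 41.7 mm and 7.16 degrees, less where a joint would pass 70% of its speed; a pose out of reach is approached as far as the arm can. A call is refused whole if a number of a shift passes 4.17 or a number of a turn 7.16, either way. A call with a gripper value outside its range is refused whole. The fingers move at their own pace and stop on an object; the grip force is fixed at half the most. Time passes only in rows, so rows that do not move let the fingers close. It gives the time, the measured TCP pose, the force, the opening and the grip force at its end, in the units of the state.
- manip.state(): the state, without advancing time (a new reading comes with each control period).
- manip.grab_frame(name): name is "scene" or "top"; returns a dict with "img" (480x640x3 uint8, blue, green, red), "mtx" (3x3 intrinsics, pixels), "k1" (the pictures are not rectified: a ray, as slopes to the right and down, at radius r is drawn at 1 + k1 r^2 times it, then the intrinsics apply), "R" (3x3) and "t" (3): a world point X has camera coordinates R X + t. Camera axes: x right, y down, z forward; pixel columns grow to the right and rows downward; lengths in m; the calibration is good to about 2 mm. A picture is of the moment at which its call begins. There is no depth.
- manip.job_done(): hands the job in; it is judged then, once.
The state is a dict: "time": time; "joint_pos": joint angles; "joint_vel": joint speeds; "joint_efforts": joint torques, N m; "tool_pos": TCP position; "tool_rot": TCP orientation; "contact_force": force on the tool from outside, world axes, zero at the start; "ft_torque": the same for the moment, N m; "gripper_width": opening from 0.0 (shut) to 1.0 (fully open); "grasp_force": force on a finger pad.
Only numpy, scipy, OpenCV 4.12 (cv2) and the standard library are available. Lean on these libraries where they do the work, as an engineer would, in place of code of your own. Each camera call takes 0.05 s, during which the arm holds its last target. There are 200 camera calls.

## Working session

There is one attempt and no reset: what is moved stays moved. The work goes in short steps, Python scripts to look and compute and a tool call to move; the robot and the scene stay as the last step left them, time stands still between calls to the robot, and variables do not carry over. Pictures are saved under pics/ and viewed, at most 10 in all, crops included, and the job is handed in when it is done.

Besides the shell and the picture viewer there is one more tool, called after ">>>" as name(argument=value, ...), one argument or row to a line, values as JSON. move_arm: Moves the arm, as the interface text tells. Its arguments: {"type":"object","properties":{"rows":{"type":"array","items":{"type":"array","items":{"type":"number"}}}},"required":["rows"]}

```bash
mkdir -p pics
python3 - <<'E'
from plant import manip
import cv2,pickle
print(manip.tip_reach, manip.state())
for n in("scene","top"):
    f=manip.grab_frame(n); cv2.imwrite(f"pics/{n}0.png",f["img"]); pickle.dump(f,open(f"{n}0.pkl","wb"))
    print(n,f["mtx"].tolist(),f["k1"],f["R"].round(3).tolist(),f["t"])
E
```

```text
0.019 {'time': 0.0, 'joint_pos': array([ 1.15198532e+00,  5.33503327e-02,  1.61427598e+00, -1.01772399e-05,
        1.47599917e+00, -1.18996604e-01]), 'joint_vel': array([ 5.43219566e-04, -1.43728313e-05, -1.06148973e-03, -4.47813757e-04,
       -1.67800802e-03,  4.14325733e-04]), 'joint_efforts': array([ 5.19209025e-04, -3.93695140e+01, -3.70168376e+01, -1.05462527e-04,
        7.18493204e-03, -1.43769881e-06]), 'tool_pos': array([0.18435311, 0.59658868, 0.24907779]), 'tool_rot': array([-2.65151781e-04,  1.49345817e-01,  9.88784503e-01, -9.81230542e-04]), 'contact_force': array([0.25766063, 0.65132135, 0.334332  ]), 'ft_torque': array([-0.09090299,  0.00726822, -0.02002267]), 'grasp_force': 0.0, 'gripper_width': 0.9979473263758714}
scene [[514.6984990767663, 0.0, 312.3944447189489], [0.0, 514.6984990767663, 242.71280468544427], [0.0, 0.0, 1.0]] -0.13179745317498007 [[0.526, -0.85, 0.018], [-0.398, -0.265, -0.878], [0.751, 0.455, -0.478]] [-0.30886238  0.32714942  0.89313543]
top [[446.6029868702846, 0.0, 318.48105515453165], [0.0, 446.6029868702846, 240.69544777026667], [0.0, 0.0, 1.0]] -0.06609646367754655 [[-0.034, -0.999, 0.0], [-0.977, 0.033, -0.212], [0.212, -0.007, -0.977]] [-0.02469347  0.58099851  0.98411417]
```

View pics/scene0.png

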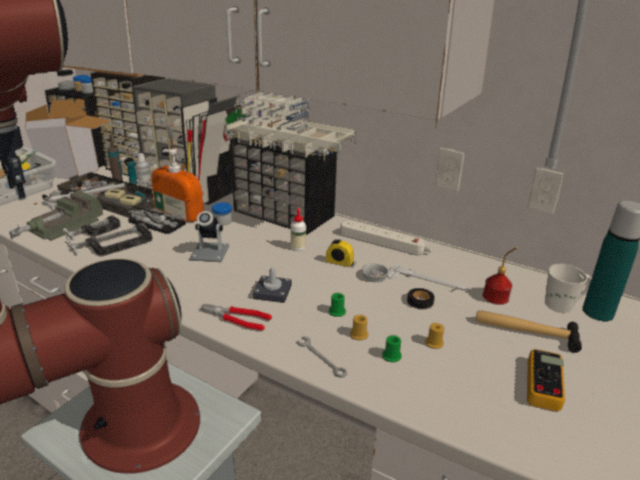

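View pics/top0.png

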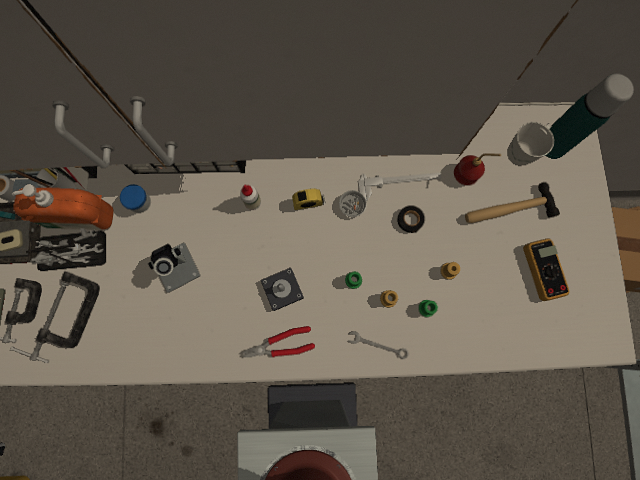

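The top view shows brass bushings at (390,298) and (452,270), and green look-alikes at (354,280) and (428,309). The gauge is at (281,288) and the inspection camera at (168,264). Next I'll enlarge the two brass bushings to compare their bores, plus the gauge and camera for measuring.

Run:
```python
import cv2,pickle,numpy as np
t=pickle.load(open("top0.pkl","rb"))["img"]; s=pickle.load(open("scene0.pkl","rb"))["img"]
def c(i,x,y,w,h,W,H): return cv2.resize(i[y:y+h,x:x+w],(W,H),interpolation=cv2.INTER_CUBIC)
a=np.hstack([c(t,370,280,40,30,400,300),c(t,432,255,40,30,400,300)])
b=np.hstack([c(t,250,260,60,60,300,300),c(t,140,232,70,60,350,300),c(s,190,205,30,60,150,300)])
cv2.imwrite("pics/crop1.png",np.vstack([a,b]))
```

```text
(no output)
```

View pics/crop1.png

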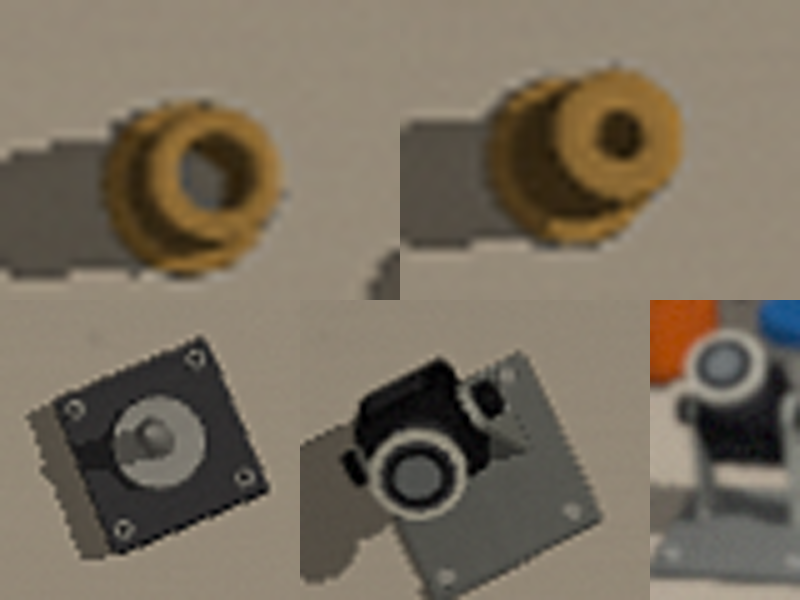

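The left brass bushing, at (390,298), has a bore/outside ratio of about 0.57 (18/32), so it is the good part. The right one, at about 0.36 (11/32), is the narrow one. Next I'll fit the known outlines to image edges in both cameras.

```bash
cat > h.py <<'E'
import cv2,pickle,numpy as np
from scipy.optimize import differential_evolution
from scipy.ndimage import map_coordinates
def proj(f,P):
    return cv2.projectPoints(np.asarray(P,float).reshape(-1,3),cv2.Rodrigues(f["R"])[0],np.asarray(f["t"],float),f["mtx"],np.array([f["k1"],0,0,0,0.]))[0][:,0]
def ray(f,uv):
    p=cv2.undistortPoints(np.array([[uv]],float),f["mtx"],np.array([f["k1"],0,0,0,0.]))[0,0]
    return -f["R"].T@f["t"], f["R"].T@np.r_[p,1]
def at_z(f,uv,z):
    o,d=ray(f,uv); return o+d*(z-o[2])/d[2]
def grad(f):
    g=cv2.GaussianBlur(f["img"],(0,0),.7).astype(np.float32)
    m=np.max(np.hypot(cv2.Sobel(g,-1,1,0),cv2.Sobel(g,-1,0,1)),2)
    return np.minimum(m,np.percentile(m,98))
def circ(r,z,n=60):
    a=np.linspace(0,2*np.pi,n,endpoint=False); return np.c_[r*np.cos(a),r*np.sin(a),0*a+z]
def rect(a,b,z,n=25):
    s=np.linspace(-1,1,n); o=s*0
    return np.vstack([np.c_[a*s,o+b,o+z],np.c_[a*s,o-b,o+z],np.c_[o+a,b*s,o+z],np.c_[o-a,b*s,o+z]])
def put(P,x,y,w=0):
    c,s=np.cos(w),np.sin(w); return P@np.array([[c,s,0],[-s,c,0],[0,0,1]])+[x,y,0]
def fit(fs,P,g0,yaw=None,r=.012):
    G=[grad(f) for f in fs]
    def cost(q):
        X=put(P,*q); return -sum(map_coordinates(g,proj(f,X)[:,::-1].T,order=1).mean() for f,g in zip(fs,G))
    b=[(g0[0]-r,g0[0]+r),(g0[1]-r,g0[1]+r)]+([yaw] if yaw else [])
    o=differential_evolution(cost,b,seed=1,tol=1e-6); return o.x,-o.fun
BUSH=np.vstack([circ(.016,.045),circ(.009,.045,30),circ(.021,.006),circ(.021,0)])
GAUGE=np.vstack([rect(.04,.04,.022),circ(.022,.03)])
PLATE=rect(.0475,.045,.01)
E
cat > m.py <<'E'
from h import *
t=pickle.load(open("top0.pkl","rb")); s=pickle.load(open("scene0.pkl","rb"))
jobs={"bush":(BUSH,at_z(t,(391,296),.045),None),"tight":(BUSH,at_z(t,(453.6,268),.045),None),
"gauge":(GAUGE,at_z(t,(281.4,287.8),.03),(-.8,.8)),"plate":(PLATE,at_z(t,(177,268),.01),(-.8,.8))}
ov={"t":cv2.resize(t["img"],None,fx=8,fy=8,interpolation=2),"s":cv2.resize(s["img"],None,fx=8,fy=8,interpolation=2)}
tiles=[]
for k,(P,g,y) in jobs.items():
    for n,fs in(("both",[t,s]),("top",[t]),("scene",[s])):
        q,c=fit(fs,P,g,y,.02 if k=="plate" else .012); print(k,n,q.round(4),round(c))
        if n=="both": Q=q
    row=[]
    for f,i in((t,ov["t"]),(s,ov["s"])):
        p=proj(f,put(P,*Q)); 
        for u in p: cv2.circle(i,tuple(((u+.5)*8).astype(int)),1,(0,0,255),-1)
        c=(p.mean(0)*8).astype(int); h=150 if y is None else 250; 
        row.append(cv2.resize(i[c[1]-h:c[1]+h,c[0]-h:c[0]+h],(300,300)))
    tiles.append(np.vstack(row))
cv2.imwrite("pics/fit.png",cv2.resize(np.hstack([tiles[0],tiles[2],tiles[3]]),(800,533)))
a,b=ray(t,(162.4,267.0)),ray(s,(204.6,217.6))
A=np.c_[a[1],-b[1]]; l=np.linalg.lstsq(A,b[0]-a[0],rcond=None)[0]
print("glass",a[0]+a[1]*l[0],b[0]+b[1]*l[1],at_z(t,(162.4,267.0),.12))
E
python3 m.py
```

```text
bush both [ 0.4448 -0.2081] 341
bush top [ 0.4445 -0.2088] 188
bush scene [ 0.4468 -0.2067] 160
tight both [ 0.5073 -0.3606] 321
tight top [ 0.5066 -0.3611] 169
tight scene [ 0.5101 -0.3596] 160
gauge both [0.4751 0.0467 0.3768] 338
gauge top [0.4748 0.0472 0.3619] 200
gauge scene [0.4758 0.0456 0.4152] 146
plate both [0.5354 0.3067 0.4556] 277
plate top [0.5363 0.3074 0.446 ] 150
plate scene [0.5306 0.3044 0.4528] 145
glass [0.51922887 0.30044748 0.1228815 ] [0.52042769 0.29902314 0.12258259] [0.51971044 0.3014575  0.12      ]
```

View pics/fit.png

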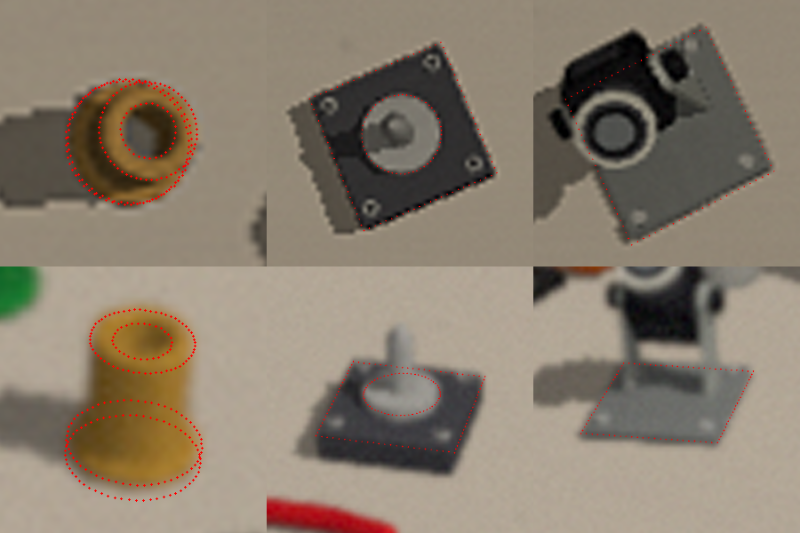

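The edge fit is good on the gauge, shoulder and plate, and on the bushing's top rim. Next I'll refine the lens ring, locate the bushing's neighbours and write a move helper.

```bash
cat >> h.py <<'E'
from scipy.spatial.transform import Rotation as Ro
def Rtool(z,psi):  # z dir, psi: desired world azimuth of tool y
    z=np.array(z,float);z/=np.linalg.norm(z); y=np.array([np.cos(psi),np.sin(psi),0]); x=np.cross(y,z);x/=np.linalg.norm(x)
    return np.c_[x,np.cross(z,x),z]
def go(pos,R):
    from plant import manip
    s=manip.state(); q=s["tool_rot"]; C=Ro.from_quat(np.r_[q[1:],q[0]]).as_matrix()
    print("t",round(s["time"],2),"pos",s["tool_pos"].round(4),"w",round(s["gripper_width"],3),"F",s["contact_force"].round(1),"grip",round(s["grasp_force"],1))
    print("shift cm(current axes)",(100*C.T@(np.array(pos)-s["tool_pos"])).round(2),"shift in target axes",(100*R.T@(np.array(pos)-s["tool_pos"])).round(2),"turn deg",Ro.from_matrix(C.T@R).as_rotvec(degrees=True).round(2));
E
python3 - <<'E'
from h import *
t=pickle.load(open("top0.pkl","rb")); s=pickle.load(open("scene0.pkl","rb"))
B=np.array([.4448,-.2081])
for n,uv in(("green1",(355,278)),("green2",(429,307)),("wrench",(352,340)),("wr2",(404,354))):
    p=at_z(t,uv,.045 if n[0]=="g" else 0); d=p[:2]-B; print(n,p.round(3),np.hypot(*d).round(3),np.degrees(np.arctan2(d[1],d[0])).round())
w=.448; c,sn=np.cos(w),np.sin(w); a=np.radians(35)
ax=np.array([-np.sin(a)*c,-np.sin(a)*sn,np.cos(a)]); e1=np.array([-sn,c,0]); e2=np.cross(ax,e1)
th=np.linspace(0,2*np.pi,60); ring=.021*(np.outer(np.cos(th),e1)+np.outer(np.sin(th),e2))+[0,0,.12]
for n,fs in(("both",[t,s]),("top",[t]),("scene",[s])):
    for z in (0,-.003,.003):
        q,co=fit(fs,ring+ax*z,(.5195,.3005)); print(n,z,q.round(4),round(co))
print("axis",ax)
E
```

```text
green1 [ 0.491 -0.127  0.045] 0.094 60.0
green2 [ 0.418 -0.295  0.045] 0.091 -107.0
wrench [ 0.349 -0.116  0.   ] 0.133 136.0
wr2 [ 0.312 -0.238  0.   ] 0.136 -167.0
both 0 [0.5239 0.2987] 374
both -0.003 [0.5232 0.2997] 381
both 0.003 [0.5254 0.2986] 363
top 0 [0.5243 0.2994] 182
top -0.003 [0.5232 0.2994] 184
top 0.003 [0.5254 0.2993] 181
scene 0 [0.5185 0.2954] 199
scene -0.003 [0.5205 0.2981] 199
scene 0.003 [0.5165 0.2927] 199
axis [-0.51697318 -0.24845253  0.81915204]
```

>>> move_arm(
  rows=[
    [-2.9,-0.3,0,0,0,2.7,0.5],
    [-2.9,-0.3,0,0,0,2.7,0.5],
    [-2.9,-0.3,0,0,0,2.7,0.5],
    [-2.9,-0.3,0,0,0,2.7,0.5],
    [-2.9,-0.3,0,0,0,2.7,0.5],
    [-2.9,-0.3,0,0,0,2.7,0.5],
    [-2.8,-0.3,0,0,0,2.7,0.5],
    [-2.8,-0.3,0,0,0,2.7,0.5],
    [-2.8,-0.3,0,0,0,2.7,0.5],
    [-2.8,-0.3,0,0,0,2.7,0.5],
    [-2.8,-0.3,0,0,0,2.7,0.5],
    [-2.8,-0.3,0,0,0,2.7,0.5],
    [-2.7,-0.3,0,0,0,2.7,0.5],
    [-2.7,-0.3,0,0,0,2.7,0.5],
    [-2.7,-0.3,0,0,0,2.7,0.5],
    [-2.7,-0.3,0,0,0,2.7,0.5],
    [-2.7,-0.3,0,0,0,2.7,0.5],
    [-2.7,-0.3,0,0,0,2.7,0.5],
    [0,0,0,0,0,0,0.5],
    [0,0,0,0,0,0,0.5],
  ],
)

```text
time: 1.77
tool_pos: [0.527, 0.2434, 0.2497]
tool_rot: [-0.0, 0.544, 0.839, -0.0]
contact_force: [-0.0, 0.7, 0.0]
gripper_width: 0.751
grasp_force: 0.0
```

```bash
python3 -c "
from h import *
go([.4448,-.2085,.15],Rtool([0,0,-1],np.radians(-24)))"
```

```text
t 1.77 pos [0.527  0.2434 0.2497] w 0.751 F [-0.   0.7  0. ] grip 0.0
shift cm(current axes) [-37.89 -25.96   9.98] shift in target axes [-44.63  10.87   9.97] turn deg [-0.06 -0.   48.11]
```

>>> move_arm(
  rows=[
    [-2.58,-0.48,0,0,0,2.67,0.5],
    [-2.58,-0.48,0,0,0,2.67,0.5],
    [-2.58,-0.48,0,0,0,2.67,0.5],
    [-2.58,-0.48,0,0,0,2.67,0.5],
    [-2.58,-0.48,0,0,0,2.67,0.5],
    [-2.58,-0.48,0,0,0,2.67,0.5],
    [-2.58,-0.48,0.5,0,0,2.67,0.5],
    [-2.58,-0.48,0.5,0,0,2.67,0.5],
    [-2.58,-0.48,0.9,0,0,2.67,0.5],
    [-2.58,-0.48,0.9,0,0,2.67,0.5],
    [-2.58,-0.48,0.9,0,0,2.67,0.5],
    [-2.58,-0.48,0.9,0,0,2.67,0.5],
    [-2.58,-0.48,0.9,0,0,2.67,0.5],
    [-2.58,-0.48,0.9,0,0,2.67,0.5],
    [-2.58,-0.48,0.9,0,0,2.67,0.5],
    [-2.58,-0.48,0.9,0,0,2.67,0.5],
    [-2.58,-0.48,0.9,0,0,2.67,0.5],
    [-2.58,-0.48,0.9,0,0,2.67,0.5],
    [0,0,0,0,0,0,0.5],
    [0,0,0,0,0,0,0.5],
  ],
)

```text
time: 3.43
tool_pos: [0.4546, -0.2082, 0.1495]
tool_rot: [-0.001, 0.838, 0.546, -0.0]
contact_force: [0.3, 0.2, 0.0]
gripper_width: 0.751
grasp_force: 0.0
```

```bash
python3 -c "
from h import *
go([.4448,-.2085,.03],Rtool([0,0,-1],np.radians(-24)))"
```

```text
t 3.43 pos [ 0.4546 -0.2082  0.1495] w 0.751 F [0.3 0.2 0. ] grip 0.0
shift cm(current axes) [-0.44 -0.86 11.95] shift in target axes [-0.43 -0.88 11.95] turn deg [-0.09 -0.06  0.14]
```

>>> move_arm(
  rows=[
    [-0.22,-0.44,0,-0.09,-0.06,0.14,0.5],
    [-0.22,-0.44,1,0,0,0,0.5],
    [0,0,1.2,0,0,0,0.5],
    [0,0,1.2,0,0,0,0.5],
    [0,0,1.2,0,0,0,0.5],
    [0,0,1.2,0,0,0,0.5],
    [0,0,1.2,0,0,0,0.5],
    [0,0,1.2,0,0,0,0.5],
    [0,0,1.2,0,0,0,0.5],
    [0,0,1.2,0,0,0,0.5],
    [0,0,1.0,0,0,0,0.5],
    [0,0,0.55,0,0,0,0.5],
    [0,0,0,0,0,0,0.5],
    [0,0,0,0,0,0,0.5],
    [0,0,0,0,0,0,0.5],
  ],
)

```text
time: 4.68
tool_pos: [0.4459, -0.2097, 0.0294]
tool_rot: [0.002, 0.839, 0.545, 0.0]
contact_force: [0.4, -0.2, 0.3]
gripper_width: 0.747
grasp_force: 0.0
```

>>> move_arm(
  rows=[
    [0,0,0,0,0,0,0.1],
    [0,0,0,0,0,0,-0.1],
    [0,0,0,0,0,0,-0.2],
    [0,0,0,0,0,0,-0.3],
    [0,0,0,0,0,0,-0.5],
    [0,0,0,0,0,0,-1],
    [0,0,0,0,0,0,-1],
    [0,0,0,0,0,0,-1],
    [0,0,0,0,0,0,-1],
    [0,0,0,0,0,0,-1],
    [0,0,0,0,0,0,-1],
    [0,0,0,0,0,0,-1],
  ],
)

```text
time: 5.68
tool_pos: [0.4457, -0.2095, 0.0296]
tool_rot: [0.001, 0.839, 0.545, 0.0]
contact_force: [-1.1, 1.6, 5.4]
gripper_width: 0.364
grasp_force: 59.2
```

>>> move_arm(
  rows=[
    [0,0,-0.5,0,0,0,-1],
    [0,0,-1.0,0,0,0,-1],
    [0,0,-1.5,0,0,0,-1],
    [0,0,-2.0,0,0,0,-1],
    [0,0,-2.0,0,0,0,-1],
    [0,0,-2.0,0,0,0,-1],
    [1.0,-0.3,-1.0,0,0,0,-1],
    [2.4,-0.75,0,0,0,0,-1],
    [2.4,-0.75,0,0,0,0,-1],
    [2.4,-0.75,0,0,0,0,-1],
    [2.4,-0.75,0,0,0,0,-1],
    [2.4,-0.75,0,0,0,0,-1],
    [2.4,-0.75,0,0,0,0,-1],
    [2.4,-0.75,0,0,0,0,-1],
    [2.4,-0.75,0,0,0,0,-1],
    [2.4,-0.75,0,0,0,0,-1],
    [1.5,-0.5,0,0,0,0,-1],
    [0.5,-0.2,0,0,0,0,-1],
    [0,0,0,0,0,0,-1],
    [0,0,0,0,0,0,-1],
  ],
)

```text
time: 7.35
tool_pos: [0.474, 0.0472, 0.1281]
tool_rot: [0.001, 0.838, 0.545, -0.0]
contact_force: [-0.2, -0.7, -1.3]
gripper_width: 0.367
grasp_force: 59.6
```

```bash
cat > look.py <<'E'
import sys
from plant import manip
from h import *
from plant import manip
n=sys.argv[1]
for c in("top","scene"): 
    f=manip.grab_frame(c); pickle.dump(f,open(f"{c}{n}.pkl","wb"))
s=manip.state(); pickle.dump(s,open(f"st{n}.pkl","wb"))
t,sc=[pickle.load(open(f"{c}{n}.pkl","rb")) for c in("top","scene")]
E
cat > g.py <<'E'
exec(open("look.py").read())
go([.4751,.0467,.15],Rtool([0,0,-1],np.radians(-24)))
out=[]
for f in(t,sc):
    i=cv2.resize(f["img"],None,fx=8,fy=8,interpolation=2)
    p=s["tool_pos"]
    # overlay assuming bushing flange 0.0296 below tcp, on the TCP axis (green); pin axis (red)
    for P,col in((circ(.021,p[2]-.0296)+[p[0],p[1],0],(0,255,0)),(circ(.021,p[2]-.0236)+[p[0],p[1],0],(0,255,0)),(put(GAUGE,.4751,.0467,.3768),(0,0,255)),(put(np.array([[0,0,.072]]),.4751,.0467),(255,0,255))):
        for u in proj(f,P): cv2.circle(i,tuple(((u+.5)*8).astype(int)),2,col,-1)
    c=(proj(f,[p[0],p[1],p[2]-.06])[0]*8).astype(int)
    out.append(i[c[1]-280:c[1]+280,c[0]-190:c[0]+190])
cv2.imwrite("pics/g%s.png"%n,np.hstack(out))
E
python3 g.py 1
```

```text
t 7.45 pos [0.4742 0.0465 0.1283] w 0.361 F [-0.2 -0.1 -2.3] grip 59.6
shift cm(current axes) [ 0.05  0.08 -2.17] shift in target axes [ 0.06  0.08 -2.17] turn deg [ 0.08  0.08 -0.03]
```

View pics/g1.png

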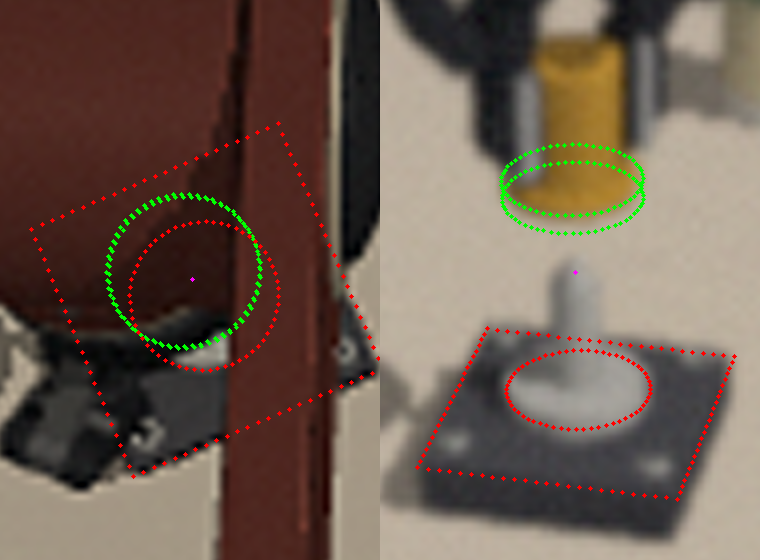

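>>> move_arm(
  rows=[
    [0.05,0.08,0.4,0.08,0.08,0,-1],
    [0,0,0.7,0,0,0,-1],
    [0,0,0.7,0,0,0,-1],
    [0,0,0.4,0,0,0,-1],
    [0,0,0.3,0,0,0,-1],
    [0,0,0.3,0,0,0,-1],
    [0,0,0.2,0,0,0,-1],
    [0,0,0.2,0,0,0,-1],
    [0,0,0.2,0,0,0,-1],
    [0,0,0,0,0,0,-1],
    [0,0,0,0,0,0,-1],
  ],
)

```text
time: 8.37
tool_pos: [0.4754, 0.0473, 0.0945]
tool_rot: [-0.0, 0.839, 0.545, 0.0]
contact_force: [-0.3, 0.9, -2.4]
gripper_width: 0.369
grasp_force: 59.6
```

>>> move_arm(
  rows=[
    [0,0,0.2,0,0,0,-1],
    [0,0,0.2,0,0,0,-1],
    [0,0,0.2,0,0,0,-1],
    [0,0,0.2,0,0,0,-1],
    [0,0,0.2,0,0,0,-1],
    [0,0,0,0,0,0,-1],
    [0,0,0,0,0,0,-1],
  ],
)

```text
time: 8.95
tool_pos: [0.4752, 0.0473, 0.0842]
tool_rot: [-0.0, 0.839, 0.545, -0.0]
contact_force: [0.3, 0.1, -2.2]
gripper_width: 0.371
grasp_force: 59.6
```

>>> move_arm(
  rows=[
    [0,0,0.3,0,0,0,-1],
    [0,0,0.3,0,0,0,-1],
    [0,0,0.3,0,0,0,-1],
    [0,0,0.3,0,0,0,-1],
    [0,0,0.3,0,0,0,-1],
    [0,0,0.3,0,0,0,-1],
    [0,0,0.2,0,0,0,-1],
    [0,0,0.1,0,0,0,-1],
    [0,0,0,0,0,0,-1],
    [0,0,0,0,0,0,-1],
  ],
)

```text
time: 9.78
tool_pos: [0.4754, 0.0473, 0.0634]
tool_rot: [-0.0, 0.839, 0.545, 0.0]
contact_force: [0.1, 0.3, -2.1]
gripper_width: 0.364
grasp_force: 59.6
```

>>> move_arm(
  rows=[
    [0,0,0.1,0,0,0,-1],
    [0,0,0.1,0,0,0,-1],
    [0,0,0,0,0,0,-1],
    [0,0,0,0,0,0,-1],
  ],
)

```text
time: 10.12
tool_pos: [0.4753, 0.0473, 0.0614]
tool_rot: [-0.0, 0.839, 0.545, 0.0]
contact_force: [0.2, -1.0, -2.7]
gripper_width: 0.365
grasp_force: 59.6
```

>>> move_arm(
  rows=[
    [0,0,0.1,0,0,0,-1],
    [0,0,0.05,0,0,0,-1],
    [0,0,0,0,0,0,-1],
    [0,0,0,0,0,0,-1],
  ],
)

```text
time: 10.45
tool_pos: [0.4753, 0.0473, 0.0599]
tool_rot: [-0.0, 0.839, 0.545, 0.0]
contact_force: [0.5, -0.8, -1.4]
gripper_width: 0.362
grasp_force: 59.6
```

>>> move_arm(
  rows=[
    [0,0,0.05,0,0,0,-1],
    [0,0,0.05,0,0,0,-1],
    [0,0,0,0,0,0,-1],
    [0,0,0,0,0,0,-1],
  ],
)

```text
time: 10.78
tool_pos: [0.4756, 0.0473, 0.0596]
tool_rot: [0.0, 0.839, 0.545, 0.0]
contact_force: [-3.8, 1.0, 5.2]
gripper_width: 0.364
grasp_force: 60.1
```

>>> move_arm(
  rows=[
    [0,0,0.05,0,0,0,-1],
    [0,0,0.05,0,0,0,-1],
    [0,0,0,0,0,0,-1],
    [0,0,0,0,0,0,-1],
    [0,0,0,0,0,0,-1],
  ],
)

```text
time: 11.2
tool_pos: [0.4757, 0.0473, 0.0596]
tool_rot: [-0.0, 0.839, 0.545, -0.0]
contact_force: [-7.5, 0.9, 12.6]
gripper_width: 0.368
grasp_force: 61.1
```

```bash
sed -i 's/p\[2\]-.06\]/p[2]-.02]/' g.py; python3 g.py 2
```

```text
t 11.3 pos [0.4757 0.0473 0.0596] w 0.367 F [-7.   0.4 11.7] grip 61.1
shift cm(current axes) [-0.08 -0.03 -9.04] shift in target axes [-0.08 -0.03 -9.04] turn deg [-0.01 -0.01  0.03]
```

View pics/g2.png

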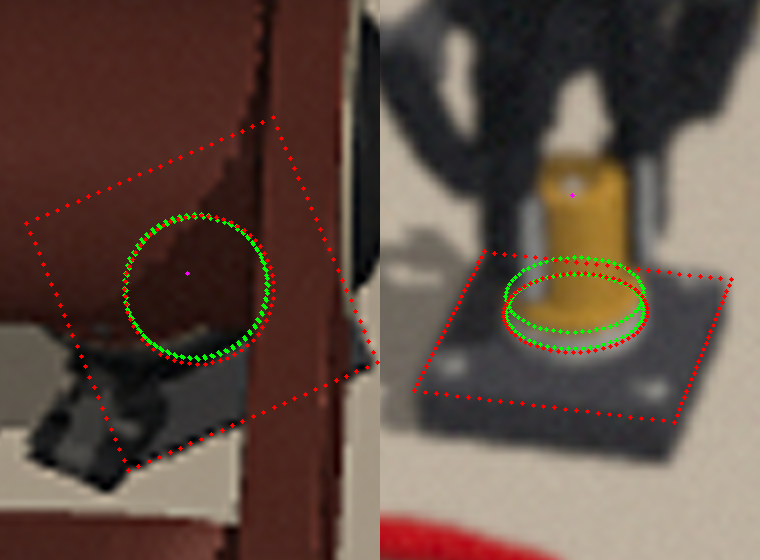

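The bushing is home: contact came at TCP z = 0.0596, the 30 mm seat height plus the 29.6 mm grip height, and about 12 N no longer moves it. The picture shows the flange on the shoulder, with the pin top at (572,183) just inside the bore. Pulling it straight up now.

>>> move_arm(
  rows=[
    [0,0,-0.2,0,0,0,-1],
    [0,0,-0.3,0,0,0,-1],
    [0,0,-0.5,0,0,0,-1],
    [0,0,-0.5,0,0,0,-1],
    [0,0,-0.7,0,0,0,-1],
    [0,0,-0.7,0,0,0,-1],
    [0,0,-0.7,0,0,0,-1],
    [0,0,-0.7,0,0,0,-1],
    [0,0,-0.7,0,0,0,-1],
    [0,0,-1,0,0,0,-1],
    [0,0,-2,0,0,0,-1],
    [0,0,-2,0,0,0,-1],
    [0,0,-2,0,0,0,-1],
    [0,0,-2,0,0,0,-1],
    [0,0,-2,0,0,0,-1],
    [0,0,-2,0,0,0,-1],
    [0,0,-1,0,0,0,-1],
    [0,0,0,0,0,0,-1],
    [0,0,0,0,0,0,-1],
  ],
)

```text
time: 12.88
tool_pos: [0.4754, 0.0472, 0.2482]
tool_rot: [0.0, 0.839, 0.545, 0.001]
contact_force: [-0.3, 0.4, -2.5]
gripper_width: 0.364
grasp_force: 59.7
```

Run:
```python
from h import *
ax=np.array([-.51697,-.24845,.81915]); g=np.array([.522,.3004,.12]); f=g+.07*ax
p=f+.0296*ax; print("focus",f,"tcp",p)
from plant import manip
q=manip.state()["tool_rot"]; C=Ro.from_quat(np.r_[q[1:],q[0]]).as_matrix(); z=C[:,2]
v=np.cross(z,-ax); a=np.arctan2(np.linalg.norm(v),-z@ax); R=Ro.from_rotvec(v/np.linalg.norm(v)*a).as_matrix()@C
go(p+[0,0,.06],R); print(R.round(3))
```

```text
focus [0.4858121 0.2830085 0.1773405] tcp [0.47050979 0.27565438 0.20158734]
t 12.88 pos [0.4754 0.0472 0.2482] w 0.364 F [-0.3  0.4 -2.5] grip 59.7
shift cm(current axes) [20.67 -9.73 -1.33] shift in target axes [ 19.96 -10.33   4.33] turn deg [-22.61  26.63  -0.  ]
[[ 0.282  0.808  0.517]
 [ 0.854 -0.457  0.248]
 [ 0.437  0.371 -0.819]]
```

>>> move_arm(
  rows=[
    [1.0,-0.47,0,0,0,0,-1],
    [2.0,-0.95,-0.13,0,0,0,-1],
    [2.0,-0.95,-0.2,0,0,0,-1],
    [2.2,-1.0,-0.2,0,0,0,-1],
    [2.2,-1.0,-0.2,0,0,0,-1],
    [2.2,-1.0,-0.2,0,0,0,-1],
    [2.2,-1.0,-0.2,0,0,0,-1],
    [2.2,-1.0,-0.2,0,0,0,-1],
    [2.2,-1.0,0,0,0,0,-1],
    [1.5,-0.9,0,0,0,0,-1],
    [0.97,-0.46,0,-2.61,2.63,0,-1],
    [0,0,0,-2.5,3,0,-1],
    [0,0,0,-2.5,3,0,-1],
    [0,0,0,-2.5,3,0,-1],
    [0,0,0,-2.5,3,0,-1],
    [0,0,0,-2.5,3,0,-1],
    [0,0,0,-2.5,3,0,-1],
    [0,0,0,-2.5,3,0,-1],
    [0,0,0,-2.5,3,0,-1],
    [0,0,0,0,0,0,-1],
  ],
)

```text
time: 14.55
tool_pos: [0.4673, 0.2753, 0.2561]
tool_rot: [0.037, 0.8, 0.521, 0.295]
contact_force: [-1.2, -0.2, -3.0]
gripper_width: 0.366
grasp_force: 59.9
```

```bash
cat > f.py <<'E'
from h import *
ax=np.array([-.51697,-.24845,.81915]); g=np.array([.522,.3004,.12]); p=g+.0996*ax
from plant import manip
q=manip.state()["tool_rot"]; C=Ro.from_quat(np.r_[q[1:],q[0]]).as_matrix(); z=C[:,2]
v=np.cross(z,-ax); R=Ro.from_rotvec(v/np.linalg.norm(v)*np.arctan2(np.linalg.norm(v),-z@ax)).as_matrix()@C
go(p,R); print(z)
E
python3 f.py
```

```text
t 14.55 pos [0.4673 0.2753 0.2561] w 0.366 F [-1.2 -0.2 -3. ] grip 59.9
shift cm(current axes) [-2.24 -1.76  4.66] shift in target axes [-2.26 -1.79  4.64] turn deg [-0.38  0.24 -0.  ]
[ 0.51045146  0.24794736 -0.82338412]
```

>>> move_arm(
  rows=[
    [-0.25,-0.2,0.5,-0.38,0.24,0,-1],
    [-0.25,-0.2,0.5,0,0,0,-1],
    [-0.25,-0.2,0.5,0,0,0,-1],
    [-0.25,-0.2,0.5,0,0,0,-1],
    [-0.25,-0.2,0.5,0,0,0,-1],
    [-0.25,-0.2,0.5,0,0,0,-1],
    [-0.25,-0.2,0.5,0,0,0,-1],
    [-0.25,-0.2,0.5,0,0,0,-1],
    [-0.25,-0.19,0.4,0,0,0,-1],
    [0,0,0.24,0,0,0,-1],
    [0,0,0,0,0,0,-1],
    [0,0,0,0,0,0,-1],
    [0,0,0,0,0,0,-1],
    [0,0,0,0,0,0,-1],
  ],
)

```text
time: 15.72
tool_pos: [0.4742, 0.2763, 0.2075]
tool_rot: [0.04, 0.799, 0.519, 0.302]
contact_force: [-0.0, -0.1, -2.3]
gripper_width: 0.367
grasp_force: 59.9
```

```bash
python3 f.py
cat > v.py <<'E'
exec(open("look.py").read())
ax=np.array([-.51697,-.24845,.81915]); G=np.array([.522,.3004,.12]); e1=np.cross(ax,[0,0,1]);e1/=np.linalg.norm(e1);e2=np.cross(ax,e1)
q=s["tool_rot"]; C=Ro.from_quat(np.r_[q[1:],q[0]]).as_matrix(); F=s["tool_pos"]+.0296*C[:,2]
c3=lambda r,o,a,b,n=70:np.array([o+r*(np.cos(k)*a+np.sin(k)*b) for k in np.linspace(0,6.283,n)])
t0=pickle.load(open("top0.pkl","rb"));s0=pickle.load(open("scene0.pkl","rb"))
out=[]
for f,bush in((t0,0),(s0,0),(sc,1)):
    i=cv2.resize(f["img"],None,fx=8,fy=8,interpolation=2)
    for P,col in((c3(.021,G,e1,e2),(0,0,255)),(G[None],(0,0,255)),((G+np.linspace(0,.07,25)[:,None]*ax) if bush else G[None],(255,0,255)))+(((c3(.021,F,C[:,0],C[:,1]),(0,255,0)),(c3(.016,F-.045*C[:,2],C[:,0],C[:,1]),(0,255,0))) if bush else ()):
        for u in proj(f,P): cv2.circle(i,tuple(((u+.5)*8).astype(int)),1,col,-1)
    c=(proj(f,G+(.03*ax if bush else 0))[0]*8).astype(int); w,h=(160,300) if bush else (120,300)
    out.append(i[c[1]-h:c[1]+h,c[0]-w:c[0]+w])
cv2.imwrite("pics/v%s.png"%n,np.hstack(out))
E
python3 v.py 3
```

```text
t 15.72 pos [0.4742 0.2763 0.2075] w 0.367 F [-0.  -0.1 -2.3] grip 59.9
shift cm(current axes) [-0.42 -0.49  0.27] shift in target axes [-0.42 -0.49  0.28] turn deg [ 0.35 -0.28  0.  ]
[ 0.52334323  0.24983112 -0.81467557]
```

View pics/v3.png

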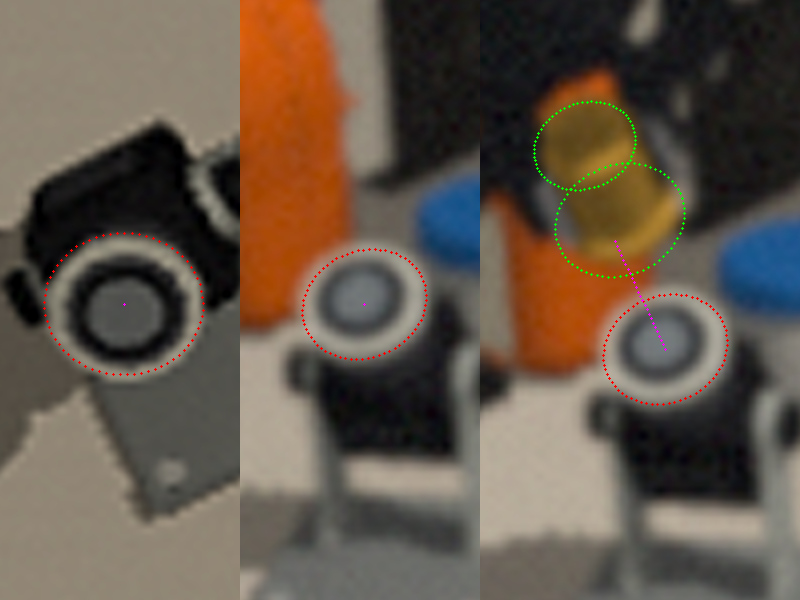

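The lens ring (centre near (664,349) in the right panel) matches the projected model. The held bushing's flange sits square on the magenta lens axis, about 7 mm off target. I'll make the last small correction.

>>> move_arm(
  rows=[
    [-0.14,-0.17,0.09,0.18,-0.14,0,-1],
    [-0.14,-0.16,0.09,0.17,-0.14,0,-1],
    [-0.14,-0.16,0.09,0,0,0,-1],
    [0,0,0,0,0,0,-1],
    [0,0,0,0,0,0,-1],
    [0,0,0,0,0,0,-1],
    [0,0,0,0,0,0,-1],
  ],
)

```text
time: 16.4
tool_pos: [0.4702, 0.2756, 0.2011]
tool_rot: [0.039, 0.8, 0.52, 0.298]
contact_force: [-0.1, -0.8, -3.0]
gripper_width: 0.36
grasp_force: 59.9
```

```bash
python3 f.py; python3 v.py 4
```

```text
t 16.4 pos [0.4702 0.2756 0.2011] w 0.36 F [-0.1 -0.8 -3. ] grip 59.9
shift cm(current axes) [ 0.04  0.04 -0.03] shift in target axes [ 0.04  0.04 -0.03] turn deg [-0.03  0.03  0.  ]
[ 0.51643464  0.24822269 -0.81956132]
```

View pics/v4.png

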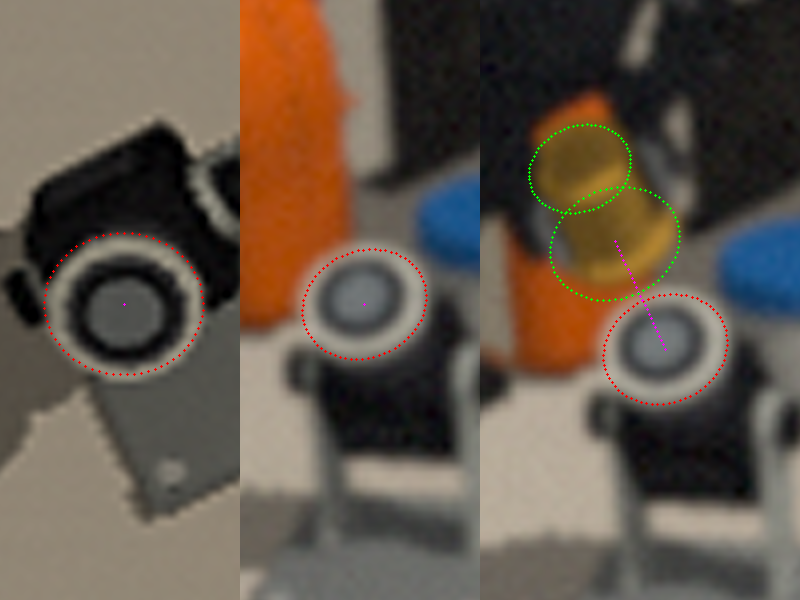

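The flange now sits at the focus on the lens axis, its face parallel to the lens ring, within about 1 mm of the target by my measurements. It is at rest with 60 N grip, so I'm handing in.

```bash
python3 -c "
from plant import manip
print(abs(manip.state()['joint_vel']).max()); print(manip.job_done())"
```

```text
0.001963361688550616
the job is handed in; nothing more can be done
None
```

I seated the wide-bored bushing fully home on the gauge pin, pulled it off, and handed the job in at 16.4 s of the 51 s allowed, with it held at rest 70 mm in front of the lens, flange facing the glass and about 1 mm from target by my measurements; no verdict came back.

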